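# Plant the jack leg of the magazine stand

### The arm

A 6-joint arm with a two-finger parallel gripper is mounted at the origin on the work surface; the furniture and walls round the work are solid. World frame = base frame: x ahead of the robot, y to its left, z up, the work surface at z = 0. Lengths are in mm, angles in rad, forces in N, time in s.
With the tool pointing down it reaches from about 325 to 925 mm from the base axis. Payload 3.1 kg.
Tool frame: the origin (TCP) lies at the very end of the fingers, on their centre line; the grasp point (between the pads) lies 19 mm behind it (grip_depth is the distance from the TCP to the grasp point, in mm); z points along the fingers, y is the direction in which the jaws open and shut (so a half turn about z gives the same grasp; the last joint's range is limited). The gripper opens to 85 mm and grips with 20 to 120 N. Pads are 22 mm wide; open, the fingers measure 114 mm over their backs; the gripper's body (76 mm by 85 mm) begins 54 mm behind the grasp point. The pads swing forward as they close: fully open they stand 13 mm farther back than shut.
Start: joints at [-1.284, 0.217, 1.613, -0, 1.311, -0.112], TCP at [242.717, -575.958, 231.3] pointing down, gripper open.
Joint ranges: [-2.75, 2.75], [-0.78, 2.1], [0.31, 2.55], [-1.13, 4.27], [0.13, 2.63], [-2.58, 2.58]. Speed limits (rad/s): [2.79, 2.79, 3.14, 3.14, 3.14, 3.14].

### API

Orientations are given as a 3x3 rotation matrix whose columns are the frame's x, y, z axes.
In Python, from workcell import * gives the robot as it stands.
- The arm moves only by the tool drive_tool, never from a script. Its argument "motion" is text: rows parted by semicolons, each of 4 numbers parted by spaces: the shift along the tool's x, y, z in mm, then the turn about the tool's z in rad. In form: dx dy dz yaw; .... A call has 1 to 5 rows; each row is the pose to reach, as a shift and turn from the pose commanded when the call began, along the tool's axes at that moment; what a row does not reach only later rows make up. A row lasts 1/10 s, in which the tool goes at most 50 mm and 8.59 degrees, less where a joint would pass 70% of its speed; a pose out of reach is approached as far as the arm can. A call with a gripper value outside its range is refused whole. "jaw" is the closure, from 0 (fully open) to 1 (shut), set as the call begins (left out, the last holds). The fingers move at their own pace and stop on an object; "newtons" is the grip in N (left out, the last holds). Time passes only in rows, so rows that repeat a pose let the fingers close. It gives the time, the measured TCP pose, the force and the opening at its end, in the units of the state.
- sense(): the state, without advancing time (a new reading comes with each control period).
- capture(name): name is "scene" or "side" or "wrist"; returns a dict with "frame" (420x560x3 uint8, blue, green, red), "range_z" (420x560 float32, mm along the optical axis (not along the pixel's ray), 0 where there is no reading), "fx", "fy", "cx", "cy" (pixels), "D" ([k1, k2, p1, p2, k3] as OpenCV has them; the pictures are not rectified), "camera_from_world" (4x4, takes a point from world to camera coordinates). Camera axes: x right, y up, looking along -z (the intrinsics and any distortion apply to the point x, -y, -z); pixel columns grow to the right and rows downward; lengths in mm; the calibration is good to about 2 mm. A picture is of the moment at which its call begins.
- sign_off(): hands the job in, once; it reports no verdict.
Trained networks look in a picture, given as the dict that the camera call returned (one of the last four; its "shot" number tells which), for a name from the list of things; names that differ only in an ending like _2 or _b are one class to them, and where a whole thing is asked for, a point or a joint stands for the part that bears it (a point fixed in the world has none). Each returns a list of dicts, best first, with "conf" (0 to 1); they miss things now and then, are a little off and sometimes report something else, mostly with a low value. They report only what shows in the picture. A call takes as long as a camera call.
- spot_in(picture, query): "point" ([x, y, z] in mm, in world coordinates, good to about 4 mm: the middle of the surface that is visible of it).
The state is a dict: "time_s": time; "qpos": joint angles; "joint_velocities": joint speeds; "tau": joint torques, N m; "ee_pos": TCP position; "tool_rot": TCP orientation; "contact_force": force on the tool from outside, world axes, zero at the start; "moment": the same for the moment, N m; "width": finger opening in mm.
Only numpy, scipy, OpenCV 4.12 (cv2) and the standard library are available. Lean on these libraries where they do the work, as an engineer would, in place of code of your own. Each camera call takes 0.05 s, during which the arm holds its last target. There are 200 camera calls.

### The job

Slide the sole plate along the bench until its round dish is centred under the foot of the stand's jack leg, then take the crank handle and wind it clockwise (seen from above) until the foot stands firmly in the dish: stop when the crank has become about half as heavy again as it was while running free, do not force it further. Let go and leave everything else on the bench where it is.

Things in the scene. Friction and masses are not known exactly. Their poses are not given: they have to be found in the camera images.
- stand: Fixed aluminium magazine stand: a 112 x 110 mm deck, top at 110 mm, carried by two rear posts; a slotted magazine stands on it (top at 165 mm). At its front (-x side of the stand) a vertical round jack tube, 40 mm diameter at most, from 70 to 185 mm height. Origin: on the bench, on the jack's vertical axis; x points from the jack to the deck, which spans x = 30 to 142 mm and y = -55 to 55 mm; z up.
- jack_axis (a point): Point on the jack's vertical axis, 210 mm above the bench: the centre of the circle that the crank handle runs on.
- crank_grip (a point): Middle of the crank's upright handle, a black round sleeve 18 mm in diameter and 44 mm tall (22 mm above and below this point), at 220 mm height. It spins freely on its pin, so it can be held in a firm grip without turning the gripper while it is led round its circle of 55 mm radius. The flat crank arm lies below it, top 25 mm below this point: keep fingertips above it. The hub in the middle reaches 206 mm height.
- crank (a joint): Crank angle in rad, growing clockwise from above; at 0 the handle lies on the stand's -x side, at 1.57 on its +y side. Range 0 to 10. Each rad lowers the foot 7 mm. Running free takes 9 N at the handle along its path, plus 1.3 N per 10 N of foot load (half as heavy again at 35 N). Judge it in motion: standing still it may hold any lesser force. Self-locking; winding back raises the foot.
- foot: The jack's round black rubber foot, 34 mm in diameter, 20 mm high, hanging on the steel leg below the jack tube. Origin: centre of its sole, 50 mm above the bench with the crank at 0. It comes down as the crank is wound. Its rubber gives about 0.5 mm per 10 N.
- sole_plate: Loose steel sole plate, about 0.5 kg, lying on the bench: a round base 68 mm in diameter and 9 mm thick with an aluminium dish on it (outer diameter 60 mm, inner 54 mm, rim 3 mm high), and a 30 mm wide, 9 mm thick arm that runs from it along the plate's -y to y = -154 mm. Origin: underside of the plate on the dish's axis. The dish is screwed up or down in use: its floor stands somewhere between 14 and 21 mm above the bench, which is not measured.
- plate_grip (a point): Point in the plate's upright grip tab, 35 mm above the plate's underside, at y = -130 mm of the plate. The tab is 12 mm thick (along the plate's x), 34 mm long (along y), and reaches from 9 to 55 mm height.
- setup_block: Bystander: small grey metal block 28 x 40 mm with an upright pin, 32 mm high. Origin: centre of the underside.
- strip_carrier: Bystander: flat strip carrier 38 x 90 x 9 mm. Origin: centre of the underside.
- gauge: Bystander: dial gauge lying on its back, 91 x 62 x 17 mm. Origin: centre of the underside.

How it is judged:
By the outcome, as a careful person would: the job done as asked, in the order asked, and still so for the second after the job is handed in, with the robot touching nothing.
It also fails if it takes over 67 s, if anything falls off the work surface, if the arm or the gripper's body presses on something with over 40 N, if the wrist force passes 120 N, or if a joint passes its speed limit or range.

## Working session

There is one attempt and no reset: what is moved stays moved. The work goes in short steps, Python scripts to look and compute and a tool call to move; the robot and the scene stay as the last step left them, time stands still between calls to the robot, and variables do not carry over. Pictures are saved under pics/ and viewed, about 8 in all and at most 12, crops included, and the job is handed in when it is done.

Besides the shell and the picture viewer there is one more tool, called as a command line: name --argument value ..., lists and objects as JSON in quotes. drive_tool: Moves the arm, as the interface text tells. Its arguments: {"type":"object","properties":{"motion":{"type":"string"},"jaw":{"type":"number"},"newtons":{"type":"number"}},"required":["motion"]}

```bash
mkdir -p pics
cat > h.py <<'E'
from workcell import *
import numpy as np, cv2
def save(p,n): cv2.imwrite('pics/%s.png'%n,p["frame"])
def cloud(p):
    z=p["range_z"]; H,W=z.shape
    K=np.array([[p["fx"],0,p["cx"]],[0,p["fy"],p["cy"]],[0,0,1.]])
    u,v=np.meshgrid(np.arange(W),np.arange(H))
    n=cv2.undistortPoints(np.stack([u,v],-1).reshape(-1,1,2).astype(float),K,np.array(p["D"],float)).reshape(H,W,2)
    c=np.stack([n[...,0]*z,-n[...,1]*z,-z,np.ones_like(z)],-1)
    w=c@np.linalg.inv(p["camera_from_world"]).T
    w=w[...,:3]; w[z<=0]=np.nan
    return w
E
python3 - <<'E'
from h import *
for c in ["scene","side"]:
    p=capture(c); save(p,c+"0")
    for q in ["stand","jack_axis","crank_grip","foot","sole_plate","plate_grip","setup_block","strip_carrier","gauge"]:
        try:
            r=spot_in(p,q); print(c,q,[(np.round(d["point"]).tolist(),round(d["conf"],2)) for d in r[:2]])
        except Exception as e: print(c,q,e)
s=sense(); print(s["tool_rot"],s["contact_force"],s["time_s"])
E
cd pics; python3 -c "
import cv2,numpy as np
a=cv2.imread('scene0.png');b=cv2.imread('side0.png');print(a.shape)"
```

```text
scene stand [([618.0, 17.0, 122.0], 0.83)]
scene jack_axis [([623.0, 14.0, 123.0], 0.76)]
scene crank_grip [([520.0, 39.0, 227.0], 0.61)]
scene foot [([556.0, -1.0, 52.0], 0.64), ([701.0, -192.0, 8.0], 0.31)]
scene sole_plate [([587.0, -126.0, 13.0], 0.78)]
scene plate_grip [([590.0, -129.0, 10.0], 0.75)]
scene setup_block [([408.0, 63.0, 17.0], 0.79)]
scene strip_carrier [([700.0, -192.0, 6.0], 0.53)]
scene gauge [([384.0, -22.0, 8.0], 0.94), ([620.0, 14.0, 122.0], 0.66)]
side stand [([628.0, -30.0, 129.0], 0.87)]
side jack_axis [([622.0, -28.0, 130.0], 0.94), ([390.0, -31.0, 18.0], 0.28)]
side crank_grip [([531.0, 27.0, 226.0], 0.48)]
side foot [([563.0, -24.0, 52.0], 0.66)]
side sole_plate [([591.0, -123.0, 14.0], 0.79)]
side plate_grip [([592.0, -128.0, 13.0], 0.73), ([541.0, 21.0, 202.0], 0.42)]
side setup_block [([414.0, 51.0, 16.0], 0.78), ([625.0, -25.0, 129.0], 0.71)]
side strip_carrier [([711.0, -177.0, 6.0], 0.65)]
side gauge [([392.0, -32.0, 14.0], 0.93), ([714.0, -179.0, 6.0], 0.63)]
[[ 9.21526723e-01  3.88314947e-01  3.13504430e-05]
 [ 3.88314947e-01 -9.21526723e-01 -4.82605530e-06]
 [ 2.70162416e-05  1.66211845e-05 -9.99999999e-01]] [ 0.54668031 -0.00698952  0.59972086] 1.0
(420, 560, 3)
```

View pics/scene0.png

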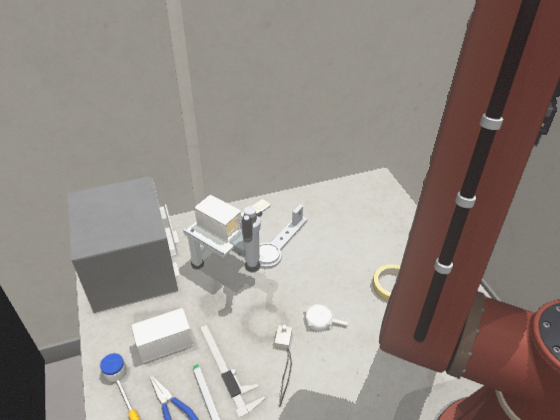

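View pics/side0.png

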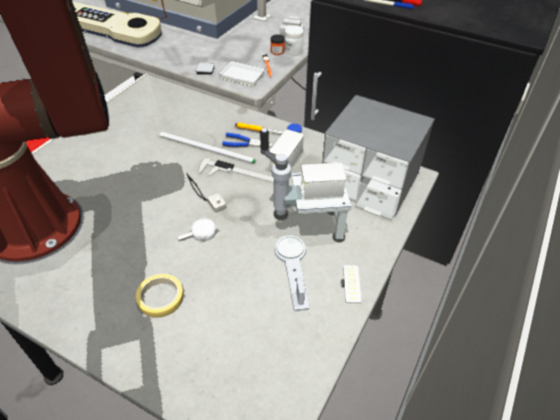

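The scene shows the stand (tube about 252,245), the dish at (268,253) with its arm running up to the tab at (297,215), and the crank handle at (247,225). In the side view the dish is at (290,248), the tab at (300,290), the tube at (281,190) and the handle at (265,140). Next I'll use the depth clouds.

Run:
```python
from h import *
from scipy.optimize import least_squares
P=[]
for c in ["scene","side"]:
    p=capture(c); w=cloud(p).reshape(-1,3); w=w[~np.isnan(w[:,0])]; P.append(w)
    print(c,"cam",np.linalg.inv(p["camera_from_world"])[:3,3].round())
    for n,(zl,zh),(x0,x1),(y0,y1) in [("handle",(200,250),(470,620),(-80,90)),("tube",(75,180),(525,590),(-50,50)),("foot",(45,72),(520,600),(-60,60)),("deck",(104,116),(560,740),(-120,120)),("mag",(160,170),(560,740),(-120,120)),("plate",(5,24),(530,680),(-220,-20)),("tab",(30,58),(540,680),(-250,-60))]:
        m=(w[:,2]>zl)&(w[:,2]<zh)&(w[:,0]>x0)&(w[:,0]<x1)&(w[:,1]>y0)&(w[:,1]<y1); q=w[m]
        if len(q)<4: print(n,len(q)); continue
        print(n,len(q),"med",np.median(q,0).round(1),"p3",np.percentile(q,3,0).round(),"p97",np.percentile(q,97,0).round(), "minrect",[np.round(a,1) for a in cv2.minAreaRect(q[:,:2].astype(np.float32))])
    for n,(zl,zh),(x0,x1),(y0,y1),R in [("tube",(120,180),(520,590),(-50,50),20)]:
        m=(w[:,2]>zl)&(w[:,2]<zh)&(w[:,0]>x0)&(w[:,0]<x1)&(w[:,1]>y0)&(w[:,1]<y1); q=w[m]
        r=least_squares(lambda a:np.hypot(q[:,0]-a[0],q[:,1]-a[1])-a[2],[560,0,18],loss='soft_l1'); print(n,r.x,r.cost/len(q))
```

```text
scene cam [ 60. 490. 883.]
handle 314 med [530.5  32.3 211. ] p3 [521. -19. 201.] p97 [572.  42. 243.] minrect [array([547.8,   9.2]), array([21.7, 79.5]), np.float64(39.3)]
tube 544 med [554.2   0.7 110.8] p3 [546. -17.  78.] p97 [588.  15. 178.] minrect [array([576.4,   6.5]), array([77.6, 36.7]), np.float64(49.6)]
foot 120 med [556.1  -2.3  51.4] p3 [549. -20.  46.] p97 [574.   5.  71.] minrect [array([559.3,  -6.2]), array([31.1, 25.3]), np.float64(48.1)]
deck 995 med [621.9  26.7 108.8] p3 [572. -21. 105.] p97 [697.  54. 115.] minrect [array([637.6,  24.2]), array([128.9, 107.1]), np.float64(49.8)]
mag 977 med [668.5   8.4 163.2] p3 [612. -26. 160.] p97 [736. 118. 168.] minrect [array([677.4,  42.6]), array([196.6, 114.8]), np.float64(49.1)]
plate 754 med [ 587.2 -100.9    9.2] p3 [ 555. -209.    5.] p97 [608. -53.  18.] minrect [array([ 594.1, -131.6]), array([ 59.1, 171.5]), np.float64(15.2)]
tab 115 med [ 595.8 -203.6   48.3] p3 [ 592. -222.   31.] p97 [ 605. -190.   54.] minrect [array([ 598.8, -207.3]), array([12.4, 38.4]), np.float64(6.8)]
tube [566.4011957  -12.48622904  
[... 468 characters left out ...]
.2, 26.5]), np.float64(12.9)]
deck 1272 med [635.4 -31.5 109.9] p3 [576. -63. 105.] p97 [718. 106. 115.] minrect [array([659.4,  15.2]), array([196.8, 147.3]), np.float64(66.9)]
mag 1073 med [667.4   2.  164.2] p3 [583. -32. 161.] p97 [735. 117. 169.] minrect [array([668.8,  29.8]), array([226.2, 108.5]), np.float64(55.5)]
plate 1041 med [ 588.  -106.5   10. ] p3 [ 557. -211.    6.] p97 [612. -57.  17.] minrect [array([ 583.8, -135.5]), array([168.7,  63.8]), np.float64(89.6)]
tab 143 med [ 599.2 -217.    52.3] p3 [ 592. -228.   32.] p97 [ 606. -198.   56.] minrect [array([ 599.6, -212.7]), array([12.4, 33.6]), np.float64(9.0)]
tube [563.98298451 -12.92427293  16.88486504] 0.9909432974960661
```

Run:
```python
from h import *
from scipy.optimize import least_squares
s=sense();print(s["ee_pos"],s["qpos"])
for c in ["scene","side"]:
    p=capture(c); w=cloud(p).reshape(-1,3); w=w[~np.isnan(w[:,0])]
    b=(w[:,0]>540)&(w[:,0]<630)&(w[:,1]>-135)&(w[:,1]<-30)
    q=w[b&(w[:,2]>11.5)&(w[:,2]<27)]
    (ctr,r)=cv2.minEnclosingCircle(q[:,:2].astype(np.float32)); print("dish z",np.percentile(q[:,2],[5,25,50,75,95]).round(1),"mec",np.round(ctr,1),round(r,1),"mean",q.mean(0).round(1))
    q=w[(w[:,0]>540)&(w[:,0]<640)&(w[:,1]>-180)&(w[:,1]<-120)&(w[:,2]>6)&(w[:,2]<14)]
    print("arm",cv2.fitLine(q[:,:2].astype(np.float32),cv2.DIST_HUBER,0,.01,.01).ravel(), q.mean(0))
    q=w[(w[:,2]>50)&(w[:,2]<60)&(w[:,0]>570)&(w[:,0]<630)&(w[:,1]>-250)&(w[:,1]<-160)]
    print("tabtop",len(q),q.mean(0),cv2.minAreaRect(q[:,:2].astype(np.float32)))
    q=w[(w[:,2]>225)&(w[:,2]<252)&(w[:,0]>480)&(w[:,0]<600)&(w[:,1]>-60)&(w[:,1]<70)]
    print("handle",len(q),q.mean(0).round(1),np.percentile(q,[5,95],0).round(1).tolist())
    q=w[(w[:,2]>238)&(w[:,2]<248)&(w[:,0]>480)&(w[:,0]<600)&(w[:,1]>-60)&(w[:,1]<70)]
    print("handletop",len(q),q.mean(0).round(1))
```

```text
[ 242.71876272 -575.94957162  231.30467767] [-1.28419290e+00  2.16898140e-01  1.61339375e+00 -1.28711136e-06
  1.31133446e+00 -1.12227357e-01]
dish z [11.7 12.2 13.4 15.  16.9] mec [578.5 -83.8] 34.6 mean [578.7 -81.9  13.7]
arm [ 2.0574428e-01 -9.7860581e-01  5.9124854e+02 -1.5030569e+02] [ 591.7165601  -150.10715068    7.55419427]
tabtop 47 [ 599.24321537 -207.20667827   51.7443463 ] ((599.5878295898438, -207.3136444091797), (11.93818473815918, 35.82919692993164), 4.783804416656494)
handle 106 [527.4  35.6 236.1] [[521.5, 28.6, 226.1], [535.0, 41.5, 243.2]]
handletop 50 [528.9  34.  240.9]
dish z [11.7 12.4 13.5 15.7 18.2] mec [585.4 -92.4] 40.6 mean [584.8 -81.9  14.2]
arm [ 8.1297062e-02  9.9668992e-01  5.9028503e+02 -1.4917894e+02] [ 590.96732409 -147.47694866    8.37271676]
tabtop 91 [ 599.41655492 -212.36638949   53.50073518] ((599.6077880859375, -211.53089904785156), (12.091861724853516, 34.19707489013672), 7.131974220275879)
handle 94 [530.4  26.  236.2] [[522.4, 20.8, 226.2], [539.1, 33.0, 243.4]]
handletop 47 [530.2  27.6 241. ]
```

drive_tool --motion "94 -40 16 -0.15; 188 -79 32 -0.3; 235 -99 41 -0.45; 282 -119 49 -0.6; 330 -138 57 -0.75" --jaw 0

```text
time_s: 1.7
ee_pos: [416.4, -398.1, 191.9]
tool_rot: [[0.404, 0.915, 0.0], [0.915, -0.404, -0.001], [-0.0, 0.001, -1.0]]
contact_force: [0.1, 0.3, 0.7]
width: 85.3
```

```bash
cat > t.py <<'E'
from h import *
import sys
# world target x y z [tool-x angle deg] -> shift in tool axes
s=sense(); R=np.array(s["tool_rot"]); a=np.array(sys.argv[1:4],float)
print(s["time_s"],np.round(s["ee_pos"],1),"F",np.round(s["contact_force"],1),"w",s["width"])
print("shift",(R.T@(a-s["ee_pos"])).round(1))
if len(sys.argv)>4:
    c=np.arctan2(R[1,0],R[0,0]); print("yaw",c-np.deg2rad(float(sys.argv[4])))
E
python3 t.py 599.5 -211 120 98.2
```

```text
1.7 [ 416.4 -398.1  191.9] F [0.1 0.3 0.7] w 85.29973455603174
shift [245.1  91.8  71.9]
yaw -0.5594075144751165
```

drive_tool --motion "0 0 0 0; 0 0 0 0"

```text
time_s: 1.9
ee_pos: [415.9, -398.5, 191.7]
tool_rot: [[0.408, 0.913, -0.001], [0.913, -0.408, -0.0], [-0.0, -0.001, -1.0]]
contact_force: [0.2, -1.2, 0.2]
width: 85.4
```

```bash
python3 t.py 599.5 -211 120 98.2
```

```text
1.9 [ 415.9 -398.5  191.7] F [ 0.2 -1.2  0.2] w 85.41702406228272
shift [246.1  91.2  71.6]
yaw -0.5631707316539782
```

drive_tool --motion "246 91 72 -0.563; 246 91 72 -0.563; 246 91 72 -0.563; 246 91 72 -0.563; 246 91 72 -0.563"

```text
time_s: 2.4
ee_pos: [585.2, -228.6, 126.0]
tool_rot: [[-0.139, 0.99, 0.001], [0.99, 0.139, -0.002], [-0.002, 0.001, -1.0]]
contact_force: [0.7, -0.2, 0.7]
width: 85.2
```

```bash
python3 t.py 599.5 -211 120 98.2
```

```text
2.4 [ 585.2 -228.6  126. ] F [ 0.7 -0.2  0.7] w 85.19694954148403
shift [15.5 16.6  6. ]
yaw -0.004044638990948091
```

drive_tool --motion "15.5 16.6 6 0; 15.5 16.6 6 0; 15.5 16.6 6 0"

```text
time_s: 2.7
ee_pos: [598.2, -211.4, 119.9]
tool_rot: [[-0.139, 0.99, -0.0], [0.99, 0.139, -0.001], [-0.001, -0.0, -1.0]]
contact_force: [-0.9, -0.1, 0.3]
width: 85.3
```

Run:
```python
from h import *
p=capture("wrist"); save(p,"w1"); w=cloud(p).reshape(-1,3); w=w[~np.isnan(w[:,0])]
print(sense()["ee_pos"], np.linalg.inv(p["camera_from_world"])[:3,3])
q=w[(w[:,2]>50)&(w[:,2]<60)&(w[:,0]>570)&(w[:,0]<630)&(w[:,1]>-250)&(w[:,1]<-160)]
print("tabtop",len(q),q.mean(0) if len(q) else 0,cv2.minAreaRect(q[:,:2].astype(np.float32)) if len(q) else 0)
b=(w[:,0]>540)&(w[:,0]<630)&(w[:,1]>-135)&(w[:,1]<-30)
q=w[b&(w[:,2]>11.5)&(w[:,2]<27)]
if len(q): print("dish",len(q),cv2.minEnclosingCircle(q[:,:2].astype(np.float32)),np.percentile(q[:,2],[5,25,50,75,95]))
```

```text
[ 598.10361739 -211.84856253  120.27761616] [ 589.33910612 -140.30960522  261.52487765]
tabtop 702 [ 601.62975134 -208.94749712   53.55956121] ((601.8096923828125, -209.5283203125), (11.802061080932617, 32.6872673034668), 7.83782958984375)
dish 4615 ((586.1901245117188, -81.03535461425781), 29.9913387298584) [11.65014584 12.12063617 12.6579667  13.51634463 17.58800783]
```

View pics/w1.png

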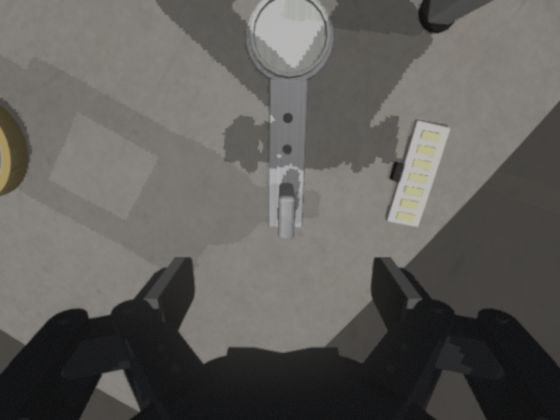

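Wrist view: dish centred at about (290,37), tab at (287,212), strip carrier well clear at (418,172). I'll descend now and grip the tab.

drive_tool --motion "1 2.7 30 0; 1 2.7 60 0; 1 2.7 85 0; 1 2.7 101 0; 1 2.7 101 0"

```text
time_s: 3.25
ee_pos: [598.3, -209.0, 16.4]
tool_rot: [[-0.138, 0.99, -0.005], [0.99, 0.138, 0.002], [0.003, -0.004, -1.0]]
contact_force: [-0.7, 0.2, -0.8]
width: 85.6
```

drive_tool --motion "0 0 0 0; 0 0 0 0; 0 0 0 0; 0 0 0 0; 0 0 0 0" --jaw 1 --newtons 40

```text
time_s: 3.75
ee_pos: [601.4, -208.5, 19.6]
tool_rot: [[-0.141, 0.99, 0.001], [0.99, 0.141, -0.001], [-0.001, 0.001, -1.0]]
contact_force: [-0.7, -0.8, 0.5]
width: 12.0
```

drive_tool --motion "0 0 0 0; 0 0 0 0; 0 0 0 0"

```text
time_s: 4.05
ee_pos: [601.8, -208.6, 19.6]
tool_rot: [[-0.141, 0.99, 0.001], [0.99, 0.141, -0.001], [-0.001, 0.001, -1.0]]
contact_force: [0.2, 0.5, 4.3]
width: 11.3
```

```bash
python3 t.py 585 -140 18
python3 - <<'E'
from h import *
for c in ["scene","side","wrist"]:
    p=capture(c); w=cloud(p).reshape(-1,3); w=w[~np.isnan(w[:,0])]
    b=(w[:,0]>540)&(w[:,0]<630)&(w[:,1]>-117)&(w[:,1]<-40)
    q=w[b&(w[:,2]>11.5)&(w[:,2]<27)]; print(c,len(q))
    if len(q)>5: print("dish",cv2.minEnclosingCircle(q[:,:2].astype(np.float32)),q.mean(0))
    q=w[(w[:,2]>47)&(w[:,2]<68)&(w[:,0]>540)&(w[:,0]<590)&(w[:,1]>-40)&(w[:,1]<20)]
    if len(q)>5: print("foot",len(q),q.mean(0),cv2.minEnclosingCircle(q[:,:2].astype(np.float32)))
E
```

```text
4.05 [ 601.8 -208.6   19.6] F [0.2 0.5 4.3] w 11.342876837450959
shift [70.3 -7.   1.6]
scene 169
dish ((583.2765502929688, -79.60598754882812), 32.18158721923828) [578.27862071 -81.29804138  13.65484754]
foot 93 [558.08428234  -4.49113308  52.64285164] ((562.5218505859375, -8.641348838806152), 16.521757125854492)
side 65
dish ((566.4356079101562, -81.6158447265625), 23.218154907226562) [560.7797494  -78.9221714   14.86181704]
foot 32 [555.35876774 -22.58145942  49.98619453] ((558.32958984375, -19.733707427978516), 14.072845458984375)
wrist 4918
dish ((586.243896484375, -89.7938003540039), 28.6290340423584) [587.73023844 -97.78469894  13.65329192]
```

drive_tool --motion "10 -1 0 0; 22 -2.2 0 0; 34 -3.4 0 0; 46 -4.6 0 0; 58 -5.8 0 0"

```text
time_s: 4.7
ee_pos: [587.8, -151.8, 19.6]
tool_rot: [[-0.141, 0.99, 0.002], [0.99, 0.141, -0.002], [-0.002, 0.002, -1.0]]
contact_force: [1.3, -5.0, 3.9]
width: 11.4
```

drive_tool --motion "8 -0.8 0 0; 12 -1.2 0 0; 12 -1.2 0 0; 12 -1.2 0 0"

```text
time_s: 5.1
ee_pos: [584.6, -139.2, 19.6]
tool_rot: [[-0.141, 0.99, 0.001], [0.99, 0.141, -0.0], [-0.0, 0.001, -1.0]]
contact_force: [0.1, -0.8, 6.2]
width: 11.8
```

```bash
cat > chk.py <<'E'
from h import *
import sys
from scipy.optimize import least_squares
s=sense();print(s["time_s"],np.round(s["ee_pos"],1),np.round(s["contact_force"],1),s["width"])
for c in ["scene","side"]:
    p=capture(c); save(p,c+sys.argv[1]); w=cloud(p).reshape(-1,3); w=w[~np.isnan(w[:,0])]
    def sel(x0,x1,y0,y1,z0,z1): return w[(w[:,0]>x0)&(w[:,0]<x1)&(w[:,1]>y0)&(w[:,1]<y1)&(w[:,2]>z0)&(w[:,2]<z1)]
    q=sel(525,610,-55,35,4,11.5)   # plate base side: outline radius 34
    q2=sel(525,610,-55,35,12,26)
    print(c,"disc",cv2.minEnclosingCircle(q2[:,:2].astype(np.float32)),q2.mean(0).round(1),len(q2))
    for z0,z1,R in [(80,180,None),(48,68,17)]:
        q=sel(530,590,-45,30,z0,z1)
        f=lambda a:np.hypot(q[:,0]-a[0],q[:,1]-a[1])-(R or a[2])
        r=least_squares(f,[566,-13,18],loss='soft_l1'); print("axis",z0,r.x.round(1),len(q))
    q=sel(560,610,-190,-100,2,13); print("armline",cv2.fitLine(q[:,:2].astype(np.float32),cv2.DIST_HUBER,0,.01,.01).ravel() if len(q)>5 else 0)
E
python3 chk.py 1; cd pics; python3 -c "
import cv2,numpy as np
a=cv2.imread('scene1.png')[190:300,180:330];b=cv2.imread('side1.png')[130:290,210:370]
cv2.imwrite('c1.png',np.hstack([cv2.resize(a,(545,400),interpolation=2)[:, 100:500],cv2.resize(b,(400,400),interpolation=2)]))"
```

```text
5.1 [ 584.6 -139.2   19.6] [ 0.1 -0.8  6.2] 11.840441912983
scene disc ((565.5298461914062, -8.3178071975708), 30.50275421142578) [561.   -4.3  14.4] 172
axis 80 [571.1 -13.4  22.8] 523
axis 48 [568.1 -14.6  18. ] 85
armline [ 1.0993788e-01  9.9393845e-01  5.7616730e+02 -1.2754653e+02]
side disc ((545.000244140625, -12.435567855834961), 20.747760772705078) [541.7 -11.9  15. ] 40
axis 80 [612.4  -1.6  65.6] 11
axis 48 [566. -13.  18.] 0
armline [ 9.6048391e-01 -2.7833557e-01  5.8518970e+02 -1.5702629e+02]
```

View pics/c1.png

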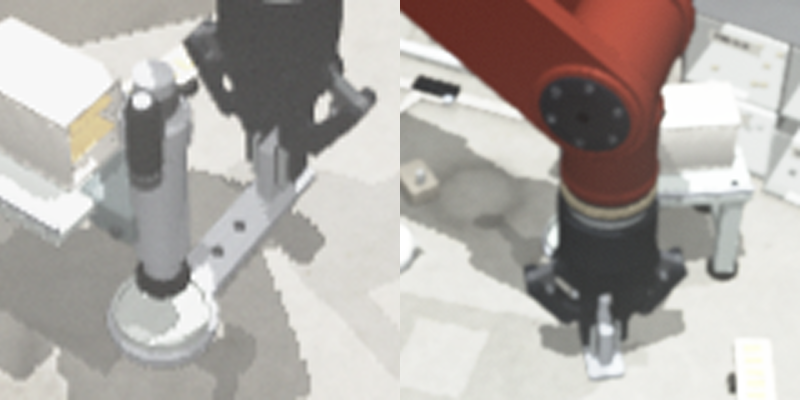

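The crop shows the foot hanging over the dish in the scene view, while the arm hides it in the side view. I'll release, back off, and check from both cameras.

drive_tool --motion "0 0 0 0; 0 0 0 0; 0 0 0 0; 0 0 0 0; 0 0 0 0" --jaw 0

```text
time_s: 5.7
ee_pos: [583.8, -139.7, 18.2]
tool_rot: [[-0.141, 0.99, -0.001], [0.99, 0.141, 0.001], [0.001, -0.001, -1.0]]
contact_force: [0.2, 0.1, -0.2]
width: 82.5
```

drive_tool --motion "0 0 -40 0; 0 0 -80 0; -40 -20 -120 0; -80 -60 -160 0; -80 -100 -200 0"

```text
time_s: 6.2
ee_pos: [516.8, -225.9, 197.8]
tool_rot: [[-0.14, 0.99, 0.001], [0.99, 0.14, -0.001], [-0.001, 0.0, -1.0]]
contact_force: [-0.2, 0.6, 0.9]
width: 85.5
```

drive_tool --motion "0 -50 -30 0; 0 -100 -30 0; 0 -150 -30 0; 0 -150 -30 0"

```text
time_s: 6.6
ee_pos: [364.1, -244.3, 225.8]
tool_rot: [[-0.137, 0.991, -0.003], [0.991, 0.137, 0.001], [0.001, -0.003, -1.0]]
contact_force: [0.1, 0.3, 0.5]
width: 85.4
```

```bash
python3 chk.py 2; cd pics; python3 -c "
import cv2,numpy as np
a=cv2.imread('scene2.png')[190:300,180:330];b=cv2.imread('side2.png')[130:290,210:370]
cv2.imwrite('c2.png',np.hstack([cv2.resize(a,(545,400),interpolation=2)[:, 100:500],cv2.resize(b,(400,400),interpolation=2)]))"
```

```text
6.6 [ 364.1 -244.3  225.8] [0.1 0.3 0.5] 85.39009830198107
scene disc ((565.6463623046875, -8.683802604675293), 31.074573516845703) [560.6  -3.8  14.2] 148
axis 80 [571.3 -14.2  23.3] 511
axis 48 [568.4 -14.7  18. ] 81
armline [ 6.6957600e-02  9.9775583e-01  5.7718201e+02 -1.2917642e+02]
side disc ((567.0792846679688, -13.697510719299316), 31.423189163208008) [566.4 -19.   14.5] 216
axis 80 [566.8  -8.8  20.8] 645
axis 48 [564.1  -7.4  18. ] 93
armline [ 3.1823549e-01 -9.4801170e-01  5.7739209e+02 -1.3651744e+02]
```

View pics/c2.png

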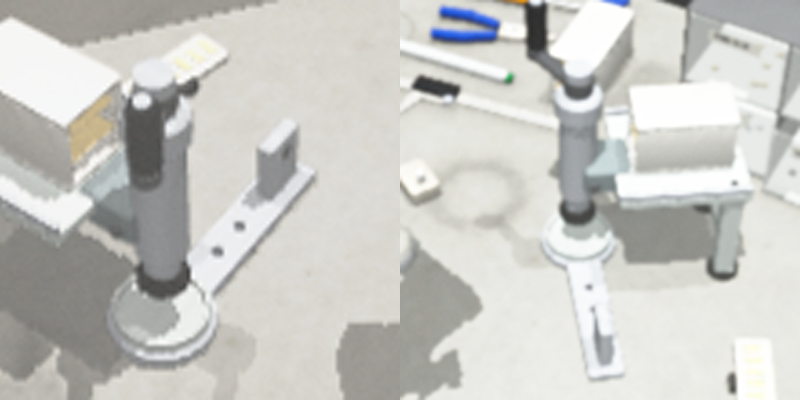

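Both views agree: in the scene crop the foot and dish are both centred near column 163, in the side crop near column 577. That puts the dish within about 1–2 mm. Next I'll go above the handle, estimated at (532, 31).

drive_tool --motion "20 16 -40 0; 60 50 -46 0; 100 82 -46 0; 140 115 -46 0; 180 148 -46 0" --jaw 0.35

```text
time_s: 7.2
ee_pos: [488.2, -49.7, 273.1]
tool_rot: [[-0.142, 0.99, 0.002], [0.99, 0.142, 0.0], [-0.0, 0.002, -1.0]]
contact_force: [0.7, -0.5, 0.1]
width: 55.7
```

```bash
python3 t.py 532 31 272
python3 - <<'E'
from h import *
p=capture("wrist"); save(p,"w3"); w=cloud(p).reshape(-1,3); w=w[~np.isnan(w[:,0])]
q=w[(w[:,2]>232)&(w[:,2]<252)&(w[:,0]>490)&(w[:,0]<590)&(w[:,1]>-30)&(w[:,1]<70)]
print(len(q), q.mean(0) if len(q) else 0, cv2.minEnclosingCircle(q[:,:2].astype(np.float32)) if len(q) else 0)
for z0,z1 in [(198,208),(183,197)]:
  q=w[(w[:,2]>z0)&(w[:,2]<z1)&(w[:,0]>490)&(w[:,0]<620)&(w[:,1]>-70)&(w[:,1]<70)]
  if len(q): print(z0,len(q),cv2.minEnclosingCircle(q[:,:2].astype(np.float32)),cv2.minAreaRect(q[:,:2].astype(np.float32)))
E
```

```text
7.2 [488.2 -49.7 273.1] F [ 0.7 -0.5  0.1] w 55.686191861640125
shift [73.7 54.8  1.2]
914 [530.58843559  30.60225792 241.09920835] ((531.7274169921875, 30.795249938964844), 9.366246223449707)
198 339 ((544.83056640625, 6.821481704711914), 36.235713958740234) ((549.6665649414062, 10.157817840576172), (24.503219604492188, 72.31265258789062), 34.60152816772461)
183 1445 ((550.1527099609375, 4.205268859863281), 40.768611907958984) ((547.3193359375, 0.751312255859375), (37.01021957397461, 77.1775131225586), 54.711769104003906)
```

View pics/w3.png

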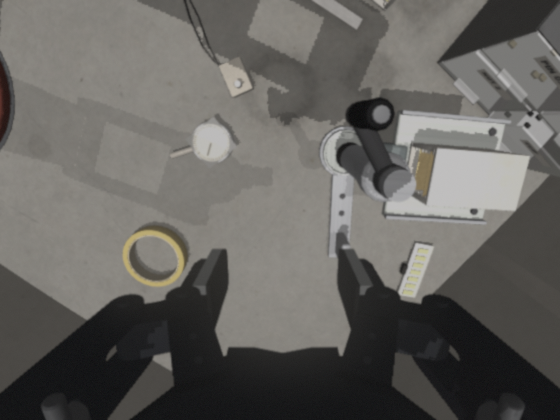

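The wrist view shows the handle top at (377,113), the hub at (395,183) and the stand's deck roughly along image x. The handle fit gives (531.7, 30.8), radius 9.4, which matches.

drive_tool --motion "35 26 1 0; 73.5 54.5 1 0; 73.5 54.5 1 0; 73.5 54.5 20 0; 73.5 54.5 45 0"

```text
time_s: 7.75
ee_pos: [531.7, 28.8, 228.6]
tool_rot: [[-0.143, 0.99, 0.004], [0.99, 0.143, -0.0], [-0.001, 0.004, -1.0]]
contact_force: [0.3, -0.2, -0.6]
width: 55.5
```

```bash
python3 t.py 531.7 30.8 204
```

```text
7.75 [531.7  28.8 228.6] F [ 0.3 -0.2 -0.6] w 55.4782897449143
shift [ 2.   0.1 24.6]
```

drive_tool --motion "1.5 0 24 0; 1.5 0 24 0; 1.5 0 24 0"

```text
time_s: 8.05
ee_pos: [529.3, 29.6, 203.3]
tool_rot: [[-0.141, 0.99, -0.001], [0.99, 0.141, 0.0], [0.0, -0.001, -1.0]]
contact_force: [-0.7, -1.2, 0.8]
width: 55.3
```

drive_tool --motion "0 0 0 0; 0 0 0 0; 0 0 0 0; 0 0 0 0; 0 0 0 0" --jaw 1 --newtons 60

```text
time_s: 8.55
ee_pos: [531.1, 29.4, 205.6]
tool_rot: [[-0.14, 0.99, 0.005], [0.99, 0.14, -0.0], [-0.001, 0.005, -1.0]]
contact_force: [2.8, 0.4, 4.8]
width: 17.6
```

drive_tool --motion "0 0 0 0; 0 0 0 0; 0 0 0 0"

```text
time_s: 8.85
ee_pos: [531.0, 29.4, 205.5]
tool_rot: [[-0.14, 0.99, 0.005], [0.99, 0.14, -0.0], [-0.001, 0.005, -1.0]]
contact_force: [3.5, 0.7, 5.1]
width: 17.7
```

```bash
cat > arc.py <<'E'
# arc.py cx cy r  phi_start(deg) dphi n [ncalls]: rows in tool axes, shift from commanded point at phi_start
import numpy as np, sys
cx,cy,r,p,d=map(float,sys.argv[1:6]); n=int(sys.argv[6]); m=int(sys.argv[7])
X=np.array([-.141,.99]);Y=np.array([.99,.141])
p=np.deg2rad(p); f=lambda a:np.array([cx+r*np.cos(a),cy+r*np.sin(a)])
for j in range(m):
    print("%.1f"%np.rad2deg(p),"; ".join("%.1f %.1f 0 0"%(X@(f(p-d*k)-f(p)),Y@(f(p-d*k)-f(p))) for k in range(1,n+1)))
    p-=d*n
E
cat > ft.py <<'E'
from h import *
s=sense(); c=np.array([567,-12.7]); e=np.array(s["ee_pos"][:2])-c; a=np.arctan2(e[1],e[0]); t=np.array([np.sin(a),-np.cos(a)])
F=np.array(s["contact_force"][:2]); print(np.rad2deg(a),np.hypot(*e),"drag",-F@t,"radial",F@e/np.hypot(*e))
E
python3 arc.py 567 -12.7 55 130 0.1 5 5; python3 ft.py
```

```text
130.0 2.7 4.8 0 0; 4.8 9.9 0 0; 6.5 15.1 0 0; 7.6 20.5 0 0; 8.2 25.9 0 0
101.4 0.0 5.5 0 0; -0.5 11.0 0 0; -1.5 16.4 0 0; -3.1 21.6 0 0; -5.2 26.7 0 0
72.7 -2.6 4.8 0 0; -5.7 9.4 0 0; -9.2 13.6 0 0; -13.1 17.5 0 0; -17.4 20.9 0 0
44.1 -4.6 3.0 0 0; -9.5 5.5 0 0; -14.6 7.6 0 0; -19.9 9.1 0 0; -25.3 10.0 0 0
15.4 -5.5 0.4 0 0; -11.0 0.3 0 0; -16.4 -0.4 0 0; -21.8 -1.6 0 0; -27.0 -3.3 0 0
130.48626579578269 55.37067495902522 drag -3.053633534165817 radial -1.7426830277067147
```

drive_tool --motion "2.7 4.8 0 0; 4.8 9.9 0 0; 6.5 15.1 0 0; 7.6 20.5 0 0; 8.2 25.9 0 0"

```text
time_s: 9.35
ee_pos: [551.5, 39.7, 205.4]
tool_rot: [[-0.141, 0.99, -0.006], [0.99, 0.141, -0.004], [-0.003, -0.007, -1.0]]
contact_force: [-7.3, -3.8, 13.5]
width: 17.7
```

```bash
python3 ft.py
```

```text
106.52423055193246 54.632127777438534 drag 8.115791906871156 radial -1.5979416414115235
```

drive_tool --motion "0.0 5.5 0 0; -0.5 11.0 0 0; -1.5 16.4 0 0; -3.1 21.6 0 0; -5.2 26.7 0 0"

```text
time_s: 9.85
ee_pos: [578.1, 39.9, 205.3]
tool_rot: [[-0.141, 0.99, -0.008], [0.99, 0.141, -0.0], [0.001, -0.008, -1.0]]
contact_force: [-8.9, -0.0, 13.8]
width: 17.2
```

```bash
python3 ft.py
```

```text
78.13840509263552 53.7878623328022 drag 8.681509207334326 radial -1.8559348943835086
```

drive_tool --motion "-2.6 4.8 0 0; -5.7 9.4 0 0; -9.2 13.6 0 0; -13.1 17.5 0 0; -17.4 20.9 0 0"

```text
time_s: 10.35
ee_pos: [601.7, 27.7, 205.4]
tool_rot: [[-0.141, 0.99, -0.006], [0.99, 0.141, 0.004], [0.005, -0.005, -1.0]]
contact_force: [-7.2, 5.1, 11.9]
width: 17.4
```

```bash
python3 ft.py
```

```text
49.34258684634779 53.22527294009966 drag 8.723279312106376 radial -0.8191528681305523
```

drive_tool --motion "-4.6 3.0 0 0; -9.5 5.5 0 0; -14.6 7.6 0 0; -19.9 9.1 0 0; -25.3 10.0 0 0"

```text
time_s: 10.85
ee_pos: [616.8, 5.5, 205.5]
tool_rot: [[-0.141, 0.99, -0.001], [0.99, 0.141, 0.007], [0.007, -0.0, -1.0]]
contact_force: [-2.4, 8.5, 9.6]
width: 17.4
```

```bash
python3 ft.py; python3 arc.py 567 -12.7 55 15.4 0.1 5 4
```

```text
20.10483542563594 53.08249458963959 drag 8.763447482655671 radial 0.6839769454148897
15.4 -5.5 0.4 0 0; -11.0 0.3 0 0; -16.4 -0.4 0 0; -21.8 -1.6 0 0; -27.0 -3.3 0 0
-13.2 -5.0 -2.3 0 0; -9.8 -5.0 0 0; -14.2 -8.2 0 0; -18.4 -11.8 0 0; -22.1 -15.9 0 0
-41.9 -3.3 -4.4 0 0; -6.2 -9.1 0 0; -8.6 -14.0 0 0; -10.4 -19.2 0 0; -11.8 -24.5 0 0
-70.5 -0.8 -5.4 0 0; -1.1 -10.9 0 0; -0.8 -16.4 0 0; 0.0 -21.9 0 0; 1.4 -27.2 0 0
```

Drag is a steady 8.1–8.8 N, so the crank is running free. The handle's track puts the axis at (565.4, -13.6), so I'll check the dish's centring again with a model overlay before contact.

Run:
```python
from h import *
from scipy.optimize import least_squares
P=np.array([[531,29.4],[551.5,39.7],[578.1,39.9],[601.7,27.7],[616.8,5.5]])
r=least_squares(lambda a:np.hypot(*(P-a).T)-55,[566,-13]).x;print("axis",r)
out=[]
for c,(r0,r1,c0,c1) in {"scene":(235,285,225,295),"side":(185,272,250,337)}.items():
    p=capture(c); K=np.array([[p["fx"],0,p["cx"]],[0,p["fy"],p["cy"]],[0,0,1.]])
    T=np.diag([1,-1,-1,1])@p["camera_from_world"]
    def proj(w): return cv2.projectPoints(np.array(w,float),cv2.Rodrigues(T[:3,:3])[0],T[:3,3],K,np.array(p["D"],float))[0].reshape(-1,2)
    S=400/(r1-r0) ; im=cv2.imread('pics/%s2.png'%c)[r0:r1,c0:c1]; im=cv2.resize(im,None,fx=S,fy=S,interpolation=cv2.INTER_CUBIC)
    def circ(x,y,z,R,col):
        t=np.linspace(0,6.3,90); q=(proj(np.c_[x+R*np.cos(t),y+R*np.sin(t),0*t+z])-[c0,r0]+.5)*S
        cv2.polylines(im,[q.astype(np.int32)],False,col,1)
    circ(r[0],r[1],43,17,(0,0,255)); circ(r[0],r[1],63,17,(0,0,255)); 
    circ(r[0],r[1],9,34,(0,255,0)); circ(r[0],r[1],0,34,(0,255,0))
    out.append(im[:, :400] if c=="side" else im[:,80:480])
    # mm per px sensitivity
    print(c,"px per mm x,y:",(proj([[566,-13,9],[567,-13,9],[566,-12,9]])[1:]-proj([[566,-13,9]])).round(2).tolist(),S)
cv2.imwrite('pics/ov.png',np.hstack(out))
```

```text
axis [565.26823888 -13.57094036]
scene px per mm x,y: [[-0.33, -0.23], [-0.31, 0.27]] 8.0
side px per mm x,y: [[0.44, -0.0], [-0.01, -0.32]] 4.597701149425287
```

View pics/ov.png

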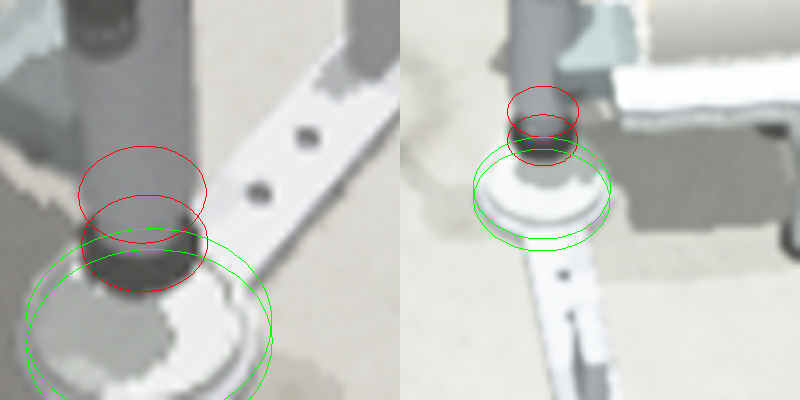

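Run:
```python
from h import *
out=[]
for c,(r0,r1,c0,c1) in {"scene":(240,280,245,285),"side":(222,262,265,305)}.items():
    p=capture(c); K=np.array([[p["fx"],0,p["cx"]],[0,p["fy"],p["cy"]],[0,0,1.]])
    T=np.diag([1,-1,-1,1])@p["camera_from_world"]; S=10
    im=cv2.imread('pics/%s2.png'%c)[r0:r1,c0:c1]; im=cv2.resize(im,None,fx=S,fy=S,interpolation=cv2.INTER_CUBIC)
    for (x,y),col in [((565.3,-13.6),(0,200,0)),((566,-10),(0,0,255))]:
        t=np.linspace(0,6.3,90); w=np.c_[x+34*np.cos(t),y+34*np.sin(t),0*t]
        q=(cv2.projectPoints(w,cv2.Rodrigues(T[:3,:3])[0],T[:3,3],K,np.array(p["D"],float))[0].reshape(-1,2)-[c0,r0]+.5)*S
        cv2.polylines(im,[q.astype(np.int32)],False,col,1)
    out.append(im)
cv2.imwrite('pics/ov2.png',np.hstack(out))
```

```text
(no output)
```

View pics/ov2.png

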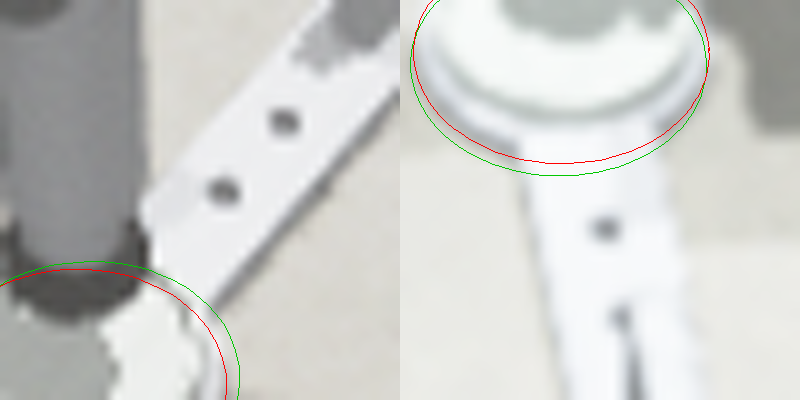

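The checks agree the dish is off by only about 1–2 mm in y, against 10 mm play, so that's good enough. I'll carry on winding.

drive_tool --motion "-5.5 0.4 0 0; -11.0 0.3 0 0; -16.4 -0.4 0 0; -21.8 -1.6 0 0; -27.0 -3.3 0 0"

```text
time_s: 11.55
ee_pos: [619.7, -21.7, 205.6]
tool_rot: [[-0.141, 0.99, 0.005], [0.99, 0.141, 0.007], [0.006, 0.006, -1.0]]
contact_force: [3.8, 8.0, 6.4]
width: 17.3
```

```bash
sed -i 's/567,-12.7/565.5,-13.4/' ft.py; python3 ft.py; python3 arc.py 567 -12.7 55 -13.2 0.1 2 12
```

```text
-8.75630890480234 54.80572976766299 drag 8.528362170911432 radial 2.5234146345949724
-13.2 -5.0 -2.3 0 0; -9.8 -5.0 0 0
-24.7 -4.5 -3.2 0 0; -8.6 -6.8 0 0
-36.1 -3.7 -4.0 0 0; -7.1 -8.4 0 0
-47.6 -2.9 -4.7 0 0; -5.3 -9.6 0 0
-59.0 -1.9 -5.2 0 0; -3.2 -10.5 0 0
-70.5 -0.8 -5.4 0 0; -1.1 -10.9 0 0
-82.0 0.3 -5.5 0 0; 1.1 -10.9 0 0
-93.4 1.4 -5.3 0 0; 3.3 -10.5 0 0
-104.9 2.4 -4.9 0 0; 5.3 -9.6 0 0
-116.3 3.3 -4.4 0 0; 7.1 -8.4 0 0
-127.8 4.1 -3.6 0 0; 8.6 -6.8 0 0
-139.3 4.8 -2.7 0 0; 9.8 -5.0 0 0
```

drive_tool --motion "-5.0 -2.3 0 0; -9.8 -5.0 0 0; -14.3 -8.2 0 0; -18.4 -11.8 0 0"

```text
time_s: 11.95
ee_pos: [611.9, -42.8, 205.7]
tool_rot: [[-0.141, 0.99, 0.008], [0.99, 0.141, 0.004], [0.003, 0.009, -1.0]]
contact_force: [7.8, 5.7, 3.2]
width: 17.5
```

```bash
python3 ft.py
```

```text
-32.3609289606562 54.9430373869551 drag 8.999895739665234 radial 3.5196329253030036
```

drive_tool --motion "-3.7 -4.0 0 0; -7.1 -8.4 0 0"

```text
time_s: 12.15
ee_pos: [605.0, -51.7, 205.7]
tool_rot: [[-0.141, 0.99, 0.009], [0.99, 0.141, 0.003], [0.002, 0.01, -1.0]]
contact_force: [9.3, 4.0, 3.5]
width: 17.5
```

```bash
python3 ft.py
```

```text
-44.161601232620036 55.03602016691396 drag 9.329255227068055 radial 3.9063334857194407
```

drive_tool --motion "-2.9 -4.7 0 0; -5.3 -9.6 0 0"

```text
time_s: 12.35
ee_pos: [596.4, -59.0, 205.7]
tool_rot: [[-0.141, 0.99, 0.01], [0.99, 0.141, 0.001], [0.0, 0.01, -1.0]]
contact_force: [9.1, 2.4, 2.4]
width: 17.4
```

```bash
python3 ft.py
```

```text
-55.91843391630379 55.112973354372656 drag 8.919793423265563 radial 3.103481471511623
```

drive_tool --motion "-1.9 -5.2 0 0; -3.2 -10.5 0 0"

```text
time_s: 12.55
ee_pos: [586.5, -64.4, 205.7]
tool_rot: [[-0.14, 0.99, 0.01], [0.99, 0.14, 0.0], [-0.001, 0.01, -1.0]]
contact_force: [9.2, 0.8, 2.7]
width: 17.0
```

```bash
python3 ft.py
```

```text
-67.62530655898908 55.17465700596118 drag 8.853199452153913 radial 2.7771417542984755
```

drive_tool --motion "-0.8 -5.4 0 0; -1.1 -10.9 0 0"

```text
time_s: 12.75
ee_pos: [575.8, -67.7, 205.7]
tool_rot: [[-0.14, 0.99, 0.01], [0.99, 0.14, -0.001], [-0.003, 0.01, -1.0]]
contact_force: [10.0, -0.2, 2.5]
width: 17.5
```

```bash
python3 ft.py
```

```text
-79.23325281597587 55.2439736250487 drag 9.745731453937987 radial 2.031437155701391
```

drive_tool --motion "0.3 -5.5 0 0"

```text
time_s: 12.85
ee_pos: [570.3, -68.5, 205.7]
tool_rot: [[-0.14, 0.99, 0.01], [0.99, 0.14, -0.002], [-0.003, 0.01, -1.0]]
contact_force: [8.3, -0.8, 2.3]
width: 17.4
```

```bash
python3 ft.py;python3 ft.py
```

```text
-85.00341071577292 55.26611468854269 drag 8.22205831039274 radial 1.5104990631125375
-85.00341071577292 55.26611468854269 drag 8.22205831039274 radial 1.5104990631125375
```

drive_tool --motion "0.8 -5.4 0 0"

```text
time_s: 12.95
ee_pos: [564.8, -68.7, 205.7]
tool_rot: [[-0.14, 0.99, 0.01], [0.99, 0.14, -0.002], [-0.004, 0.01, -1.0]]
contact_force: [8.3, -1.7, 2.7]
width: 17.5
```

```bash
python3 ft.py
```

```text
-90.73940346706382 55.29297871045409 drag 8.310635885126375 radial 1.5654664133623277
```

Still free; noise is about 0.7 N. Commanded angle is -93.4°.

drive_tool --motion "1.4 -5.3 0 0"

```text
time_s: 13.05
ee_pos: [559.3, -68.3, 205.7]
tool_rot: [[-0.14, 0.99, 0.01], [0.99, 0.14, -0.003], [-0.004, 0.009, -1.0]]
contact_force: [8.6, -3.5, 1.7]
width: 17.7
```

```bash
python3 ft.py
```

```text
-96.46561142184973 55.287554665095605 drag 8.915650091627581 radial 2.512430258208061
```

drive_tool --motion "1.9 -5.2 0 0"

```text
time_s: 13.15
ee_pos: [553.8, -67.5, 205.7]
tool_rot: [[-0.14, 0.99, 0.01], [0.99, 0.14, -0.004], [-0.005, 0.009, -1.0]]
contact_force: [7.6, -3.1, 2.6]
width: 17.5
```

```bash
python3 ft.py
```

```text
-102.22560836473615 55.33047000108099 drag 8.070682463125852 radial 1.4058360071869074
```

drive_tool --motion "2.4 -4.9 0 0"

```text
time_s: 13.25
ee_pos: [548.5, -66.0, 205.6]
tool_rot: [[-0.14, 0.99, 0.009], [0.99, 0.14, -0.004], [-0.005, 0.009, -1.0]]
contact_force: [7.4, -3.4, 2.4]
width: 17.7
```

```bash
python3 ft.py
```

```text
-107.91916366535268 55.319165460846946 drag 8.13096492705681 radial 0.9502534458352748
```

drive_tool --motion "2.9 -4.7 0 0"

```text
time_s: 13.35
ee_pos: [543.3, -64.1, 205.6]
tool_rot: [[-0.14, 0.99, 0.009], [0.99, 0.14, -0.005], [-0.006, 0.008, -1.0]]
contact_force: [7.4, -4.0, 3.9]
width: 17.6
```

```bash
python3 ft.py
```

```text
-113.68519616301941 55.335632760171464 drag 8.419636756503099 radial 0.7134053757497081
```

drive_tool --motion "3.3 -4.4 0 0"

```text
time_s: 13.45
ee_pos: [538.4, -61.6, 205.7]
tool_rot: [[-0.14, 0.99, 0.009], [0.99, 0.14, -0.005], [-0.006, 0.008, -1.0]]
contact_force: [7.4, -4.9, 1.8]
width: 17.4
```

```bash
python3 ft.py; python3 arc.py 567 -12.7 55 -122.1 0.1 1 10
```

```text
-119.3582149438372 55.338507646773884 drag 8.85701447679774 radial 0.639006877266119
-122.1 3.8 -4.0 0 0
-127.8 4.1 -3.6 0 0
-133.6 4.5 -3.2 0 0
-139.3 4.8 -2.7 0 0
-145.0 5.0 -2.2 0 0
-150.7 5.2 -1.7 0 0
-156.5 5.4 -1.2 0 0
-162.2 5.5 -0.7 0 0
-167.9 5.5 -0.1 0 0
-173.7 5.5 0.4 0 0
```

drive_tool --motion "3.8 -4.0 0 0"

```text
time_s: 13.55
ee_pos: [534.1, -58.9, 205.6]
tool_rot: [[-0.14, 0.99, 0.009], [0.99, 0.14, -0.006], [-0.008, 0.008, -1.0]]
contact_force: [8.1, -7.2, 1.6]
width: 17.7
```

```bash
python3 ft.py
```

```text
-124.61780420459613 55.3345036532155 drag 10.78055447606507 radial 1.2878701142081619
```

drive_tool --motion "4.1 -3.6 0 0"

```text
time_s: 13.65
ee_pos: [530.1, -56.0, 205.7]
tool_rot: [[-0.14, 0.99, 0.01], [0.99, 0.14, -0.008], [-0.009, 0.009, -1.0]]
contact_force: [9.7, -9.3, 0.7]
width: 17.3
```

```bash
python3 ft.py
```

```text
-129.71987865408138 55.34724001349057 drag 13.43483958342671 radial 0.9474719177151718
```

drive_tool --motion "4.5 -3.2 0 0"

```text
time_s: 13.75
ee_pos: [526.5, -52.6, 205.7]
tool_rot: [[-0.141, 0.99, 0.01], [0.99, 0.141, -0.009], [-0.011, 0.009, -1.0]]
contact_force: [9.3, -10.4, 0.6]
width: 17.1
```

```bash
python3 ft.py
```

```text
-134.83142140481831 55.30557103593416 drag 13.89183639484743 radial 0.8219292965705894
```

The load came on sharply: 10.8, 13.4, then 13.9 N against about 8.6 N free, so it's half as heavy again. I'll stop here, relax the lead and let go.

drive_tool --motion "-2.5 1.7 0 0; -2.5 1.7 0 0"

```text
time_s: 13.95
ee_pos: [526.1, -52.2, 205.5]
tool_rot: [[-0.14, 0.99, 0.003], [0.99, 0.14, -0.003], [-0.003, 0.003, -1.0]]
contact_force: [2.4, -3.8, 7.3]
width: 17.5
```

```bash
python3 ft.py
```

```text
-135.43157764571308 55.34342865173019 drag 4.379234068435849 radial 0.9004962262904814
```

drive_tool --motion "0 0 0 0; 0 0 0 0; 0 0 0 0; 0 0 0 0" --jaw 0.6

```text
time_s: 14.35
ee_pos: [523.9, -50.4, 202.6]
tool_rot: [[-0.141, 0.99, -0.002], [0.99, 0.141, 0.001], [0.001, -0.002, -1.0]]
contact_force: [-0.3, -0.2, -0.2]
width: 33.9
```

drive_tool --motion "0 0 -10 0; 0 0 -25 0; 0 0 -45 0; 0 0 -70 0; 0 0 -70 0"

```text
time_s: 14.85
ee_pos: [528.0, -51.4, 279.8]
tool_rot: [[-0.141, 0.99, 0.01], [0.99, 0.141, -0.002], [-0.004, 0.01, -1.0]]
contact_force: [0.8, 0.0, 1.2]
width: 34.3
```

drive_tool --motion "-40 -20 -10 0; -80 -45 -10 0; -120 -70 -10 0; -150 -100 -10 0; -180 -130 -10 0"

```text
time_s: 15.35
ee_pos: [420.4, -248.6, 283.9]
tool_rot: [[-0.141, 0.99, 0.0], [0.99, 0.141, -0.0], [-0.001, 0.0, -1.0]]
contact_force: [0.1, -0.7, 0.6]
width: 34.1
```

drive_tool --motion "0 0 0 0; 0 0 0 0"

```text
time_s: 15.55
ee_pos: [421.1, -247.7, 283.8]
tool_rot: [[-0.138, 0.99, 0.001], [0.99, 0.138, 0.0], [0.0, 0.001, -1.0]]
contact_force: [0.1, -0.5, -0.3]
width: 34.1
```

```bash
python3 chk.py 9; cd pics; python3 -c "
import cv2,numpy as np
a=cv2.imread('scene9.png')[190:300,180:330];b=cv2.imread('side9.png')[130:290,210:370]
cv2.imwrite('c9.png',np.hstack([cv2.resize(a,(545,400),interpolation=2)[:, 100:500],cv2.resize(b,(400,400),interpolation=2)]))"
```

```text
15.55 [ 421.1 -247.7  283.8] [ 0.1 -0.5 -0.3] 34.07088720045791
scene disc ((565.7681274414062, -9.008024215698242), 30.549814224243164) [561.3  -5.4  16.3] 231
axis 80 [570.5 -14.   22.7] 655
axis 48 [569.7 -14.7  18. ] 46
armline [ 3.9987229e-02  9.9920017e-01  5.7716711e+02 -1.2967409e+02]
side disc ((565.601318359375, -13.297849655151367), 30.77999496459961) [565.  -19.4  16.7] 264
axis 80 [566.7  -9.3  20.4] 636
axis 48 [565.3  -6.3  18. ] 55
armline [ 3.1014755e-01 -9.5068842e-01  5.7707635e+02 -1.3662003e+02]
```

View pics/c9.png

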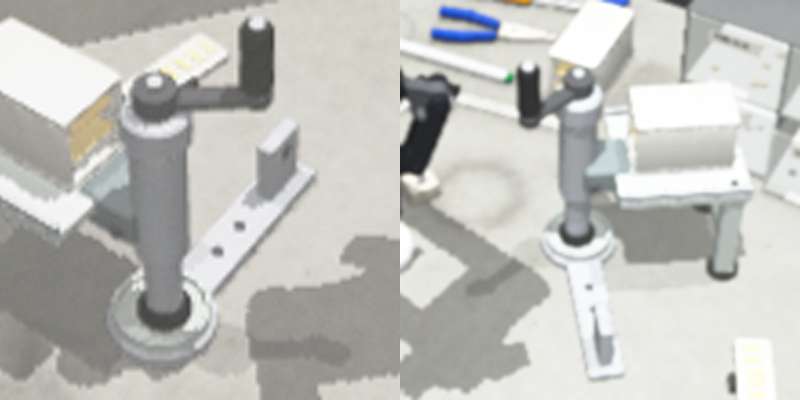

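The foot stands in the dish and looks central in both views: scene crop at (164,310) in a dish spanning columns 108–217, side crop at (577,233) in a dish spanning 543–614. The gripper is clear, so I'm handing in.

```bash
python3 -c "
from workcell import *
print(sign_off())"
```

```text
the job is handed in; nothing more can be done
None
```

The job is handed in: the sole plate's dish is under the jack foot, and the crank is wound down until the foot stands in it. It took about 15.6 s of the 67 s allowed.

- **Plate:** I held the plate by its grip tab and slid it about 71 mm until the dish was under the foot, then let go.
- **Winding:** I turned the crank clockwise about 4.6 rad. It ran free at about 8.6 N (readings 8.1–9.7 N), then rose to 10.8, 13.4 and 13.9 N. I stopped there, eased off and let go. That is about 1.6 times the free force by the last reading, and noise on a reading is about 0.7 N.
- **Last look:** In both cameras the foot stands in the middle of the dish, and the plate did not move while I wound. The gripper is well clear and reads no contact force.
- **Bystanders:** I never went near the setup block, strip carrier or gauge.
- **Where checks disagreed:** The pictures put the dish within about 1–2 mm of the foot's axis, but the path of the handle suggested up to 3 mm off in y. I left it, since the foot has 10 mm of play in the dish. The free-radius circle fits to the camera depth data disagreed by several millimetres, so I did not rely on them.

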